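# Shut and bolt the desk box

### The arm

A 6-joint arm with a two-finger parallel gripper is mounted at the origin on a cart in front of the work surface, level with it; the furniture and walls round the work are solid. World frame = base frame: x ahead of the robot, y to its left, z up, the work surface at z = 0. Lengths are in m, angles in degrees, forces in N, time in s.
With the tool pointing down it reaches from about 0.375 to 0.9 m from the base axis. Payload 3.1 kg.
Tool frame: the origin (TCP) lies where the fingers leave the gripper's body, on its centre line; the fingertips stand bot.tips_ahead ahead of it and the grasp point (between the pads) lies 51 mm ahead of it (bot.tips_ahead is the distance from the TCP to the fingertips, in m); z points along the fingers, x is the direction in which the jaws open and shut, and the axes are right-handed (so a half turn about z gives the same grasp; the last joint's range is limited). The gripper opens to 87 mm and grips with 3 to 60 N. Pads are 19 mm wide; open, the fingers measure 117 mm over their backs; the gripper's body (75 mm by 190 mm) begins 51 mm behind the grasp point.
Start: joints at [65.976, 30.224, 82.088, -0, 67.689, -10.227], TCP at [0.149, 0.607, 0.292] pointing down, gripper open.
Joint ranges: [-176.69, 176.69], [-43.24, 126.21], [12.49, 139.97], [-82, 262], [0, 151.66], [-163.58, 163.58]. Speed limits (degrees/s): [159.86, 159.86, 180, 180, 180, 180].

### API

Orientations are given as a 3x3 rotation matrix whose columns are the frame's x, y, z axes.
In Python, from rig import bot, vision, nets gives the robot as it stands.
- The arm moves only by the tool play_rows, never from a script. Its argument "series" is a list of rows, each an object of numbers: "tx", "ty", "tz": the shift along the world's x, y, z as a fraction of full scale; "turn": the turn about the world's z as a fraction of full scale. A call has 1 to 10 rows; each row shifts and turns the commanded pose from where the row before left it; what a row does not reach is not made up. Full scale, the value 1, is 0.8 m for a shift and 60 degrees for a turn. A row lasts 1/10 s, in which the tool goes at most 50 mm and 8.59 degrees, less where a joint would pass 70% of its speed; a pose out of reach is approached as far as the arm can. A call with a number of a shift or a turn outside -1 to 1 is refused whole. A call with a gripper value outside its range is refused whole. "gripper" is the opening, from 0 (shut) to 1 (fully open), set as the call begins (left out, the last holds). The fingers move at their own pace and stop on an object; the grip force is fixed at half the most. Time passes only in rows, so rows that do not move let the fingers close. It gives the time, the measured TCP pose, the force and the opening at its end, in the units of the state.
- bot.read_state(): the state, without advancing time (a new reading comes with each control period).
- vision.capture(name): name is "scene" or "top" or "wrist"; returns a dict with "pixels" (384x512x3 uint8, blue, green, red), "fx", "fy", "cx", "cy" (pixels), "D" ([k1, k2, p1, p2, k3] as OpenCV has them; the pictures are not rectified), "extrinsics" (4x4, takes a point from camera to world coordinates). Camera axes: x right, y down, z forward; pixel columns grow to the right and rows downward; lengths in m; the calibration is good to about 2 mm. A picture is of the moment at which its call begins. There is no depth.
- bot.hand_in(): hands the job in, once; it reports no verdict.
Trained networks look in a picture, given as the dict that the camera call returned (one of the last four; its "shot" number tells which), for a name from the list of things; names that differ only in an ending like _2 or _b are one class to them, and where a whole thing is asked for, a point or a joint stands for the part that bears it (a point fixed in the world has none). Each returns a list of dicts, best first, with "confidence" (0 to 1); they miss things now and then, are a little off and sometimes report something else, mostly with a low value. They report only what shows in the picture. A call takes as long as a camera call.
- nets.look_for(picture, query): "at" ([column, row] as shares, 0 to 1, of the picture: columns of its width, rows of its height, amid what is visible of it).
- nets.masks_of(picture, query): "region" (384x512 bool, what is visible of it) and "at" ([column, row] as shares, 0 to 1, of the picture: columns of its width, rows of its height, amid what is visible of it).
The state is a dict: "time_s": time; "joint_positions": joint angles; "qvel": joint speeds; "tau": joint torques, N m; "position": TCP position; "tcp_rot": TCP orientation; "force": force on the tool from outside, world axes, zero at the start; "moment": the same for the moment, N m; "opening": opening from 0.0 (shut) to 1.0 (fully open).
Only numpy, scipy, OpenCV 4.12 (cv2) and the standard library are available. Lean on these libraries where they do the work, as an engineer would, in place of code of your own. Each camera call takes 0.05 s, during which the arm holds its last target.

### The job

Shut the lid of the wooden desk box: bring it down onto its springy foam seal, press it down as far as needed for the steel sliding bolt on the lid to find the opening of its keeper, and push the bolt across until it is fully home, so that it holds the lid shut by itself. The keeper's height is adjustable, so work by feel: do not ram the bolt against the keeper, and leave the things standing round the box where they are.

Things in the scene. Friction and masses are not known exactly. Their poses are not given: they have to be found in the camera images.
- bolt_case: Fixed wooden box, 210 mm along its own x, 170 mm along its y, 66 mm high. Origin: centre of its underside; z up. Its -x end faces roughly towards the robot. A hinged lid covers the far part; the 53 mm nearest its -x end is a fixed deck level with the top of the shut lid (z = 66 mm) that carries the keeper. Bolt and keeper lie on the box's y = 0.
- lid (a joint): Opening angle of the lid, rad: 0 = flat (firm stop), grows as it opens. Wooden plate 146 mm long in x, 168 mm wide, 8 mm thick; hinge line along the box's y at x = +96.5, z = 66 mm (level with the lid's top face), free edge nearest the robot. Starts at 0.4 to 0.7 and stays there by hinge friction, about 0.15 N m.
- lid_press (a point): Bare wood on the lid's top face, 120 mm from the hinge line, 50 mm to the box's -y side of the bolt: a place to press the lid down from above. Below about 0.12 rad a foam seal under the free edge resists (0.6 N per mm at that edge). Let go, the lid rises again to about 0.08 to 0.11 rad. Straight down at the bolt's knob, holding it takes about 3 N there and up to 14 N when flat.
- bolt (a joint): Travel of the bolt, m: 0 = drawn back, 0.026 = fully home (end stop); grows as it moves along the box's -x, in the lid's plane. Starts at 0 to 0.005; drags with about 2 N. Round steel rod, 10 mm diameter, in two guides on the lid (23 mm wide, tops 18 mm above the lid) with 79 mm free between them for the fingers, on a plate 36 mm wide, 2 mm thick.
- bolt_tip (a point): Centre of the bolt's flat tip, 9.5 mm above the lid's top face, 61 mm ahead of the knob's middle. It meets the keeper after 8.5 to 10 mm of travel and butts against the bridge if the lid is still too high, against the sill if it is pressed too low. Home, it lies 17 mm inside the keeper, and the bolt holds the lid at the keeper's height (0.07 rad or less).
- bolt_knob (a point): Centre of the top of the bolt's knob: an upright steel block 14 mm along x, 12 mm along y (grip across this), standing 13 to 43 mm above the lid's top face, 85 mm from the hinge line with the bolt at 0 and 111 mm with it home. Pinched, it serves both to press the lid down and to push the bolt. Axes as the lid's: x away from the keeper, z out of the lid.
- keeper: Keeper on the box's deck: steel plate, origin under its centre at the box's x = -68, y = 0, z = 66 mm, with a staple 20 mm deep along x whose square opening, 13 mm wide and high, faces the box's +x. Opening's centre: 10 to 18 mm above the deck, set anew each time (not in the measured pose); a bridge 10 mm high above it, a sill below. The level bolt at lid = 0 is 9.5 mm above the deck.
- glass_jar: Small lidded jar, 55 mm diameter, 57 mm high, standing loose beside the box; origin under its centre. Leave it alone.
- carton: Small upright carton 23 x 46 x 56 mm standing loose beside the box; origin under its centre. Leave it alone.
- tape_roll: Roll of tape, 100 mm diameter, 50 mm high, lying loose behind the box; origin under its centre. Leave it alone.

How it is judged:
By the outcome, as a careful person would: the job done as asked, in the order asked, and still so for the second after the job is handed in, with the robot touching nothing.
It also fails if it takes over 72 s, if anything falls off the work surface, if the arm or the gripper's body presses on something with over 40 N, if the wrist force passes 120 N, or if a joint passes its speed limit or range.

## Working session

There is one attempt and no reset: what is moved stays moved. The work goes in short steps, Python scripts to look and compute and a tool call to move; the robot and the scene stay as the last step left them, time stands still between calls to the robot, and variables do not carry over. Pictures are saved under pics/ and viewed, and the job is handed in when it is done.

Besides the shell and the picture viewer there is one more tool, called by a JSON object that holds its "op" and its "data". play_rows: Moves the arm, as the interface text tells. Shift numbers are shares of 0.8 m and turn numbers shares of 60 degrees, none past 1 either way. Its arguments: {"type":"object","properties":{"series":{"type":"array"},"gripper":{"type":"number"}},"required":["series"]}

```bash
mkdir -p pics; ls
cat > h.py <<'E'
from rig import bot,vision,nets
import numpy as np,cv2
def K(p): return np.array([[p['fx'],0,p['cx']],[0,p['fy'],p['cy']],[0,0,1.]])
def proj(p,X):
    T=np.linalg.inv(np.array(p['extrinsics'])); X=np.atleast_2d(X)
    r,_=cv2.Rodrigues(T[:3,:3]); return cv2.projectPoints(X.astype(float),r,T[:3,3],K(p),np.array(p['D'],float))[0][:,0]
def ray(p,uv):
    u=cv2.undistortPoints(np.array([[uv]],float),K(p),np.array(p['D'],float))[0,0]
    E=np.array(p['extrinsics']); return E[:3,3],E[:3,:3]@np.array([u[0],u[1],1.])
def onz(p,uv,z):
    o,d=ray(p,uv); return o+d*(z-o[2])/d[2]
E
python3 - <<'E'
from h import *
s=bot.read_state(); print({k:np.round(v,3).tolist() for k,v in s.items()}, bot.tips_ahead)
for n in ['scene','top','wrist']:
    p=vision.capture(n); cv2.imwrite(f'pics/{n}0.png',p['pixels'])
    print(n,np.round(p['extrinsics'],3).tolist(),p['fx'])
    for q in ['bolt_case','lid_press','bolt_tip','bolt_knob','keeper','glass_jar','carton','tape_roll']:
        r=nets.look_for(p,q)[:2]
        print(q,[(np.round(np.array(a['at'])*[512,384],1).tolist(),round(a['confidence'],2)) for a in r])
E
```

```text
pics
{'time_s': 0.0, 'joint_positions': [65.974, 30.279, 82.156, 0.001, 67.687, -10.227], 'qvel': [0.017, -0.122, 0.063, -0.043, -0.08, 0.027], 'tau': [-0.0, -44.005, -17.659, 0.063, 0.058, -0.0], 'position': [0.149, 0.606, 0.291], 'tcp_rot': [[0.239, 0.971, -0.001], [0.971, -0.239, -0.002], [-0.002, -0.0, -1.0]], 'force': [-0.694, -0.426, -0.337], 'moment': [-0.05, -0.039, -0.05], 'opening': 0.998} 0.0697
scene [[0.827, -0.385, 0.41, 0.189], [-0.562, -0.539, 0.627, -0.372], [-0.02, -0.749, -0.662, 0.725], [0.0, 0.0, 0.0, 1.0]] 441.1993133029509
bolt_case [([228.4, 222.6], 0.67)]
lid_press [([241.9, 195.5], 0.67), ([241.4, 182.7], 0.22)]
bolt_tip [([242.0, 180.7], 0.6)]
bolt_knob [([241.6, 185.1], 0.82)]
keeper [([200.0, 226.0], 0.57)]
glass_jar [([199.1, 186.4], 0.58)]
carton [([280.2, 264.0], 0.91)]
tape_roll [([290.9, 193.0], 0.69)]
top [[-0.146, -0.968, 0.206, 0.38], [-0.989, 0.142, -0.033, 0.248], [0.003, -0.209, -0.978, 1.104], [0.0, 0.0, 0.0, 1.0]] 475.92700265019505
bolt_case [([261.7, 226.4], 0.7)]
lid_press [([260.8, 211.8], 0.94)]
bolt_tip []
bolt_knob [([259.6, 208.0], 0.76)]
keeper [([271.7, 263.3], 0.71)]
glass_jar [([195.4, 235.2], 0.56)]
carton [([324.6, 206.7], 0.71)]
tape_roll [([245.0, 147.6], 0.96), ([259.1, 205.8], 0.72)]
wrist [[0.24, 0.927, 0.289, 0.069], [0.971, -0.228, -0.072, 0.626], [-0.001, 0.298, -0.955, 0.384], [0.0, 0.0, 0.0, 1.0]] 321.95297624111276
bolt_case []
lid_press []
bolt_tip []
bolt_knob []
keeper []
glass_jar []
carton []
tape_roll []
```

Run:
```python
import cv2
a=cv2.imread('pics/scene0.png')[130:310,140:340]; cv2.imwrite('pics/scene0c.png',cv2.resize(a,(800,600*180*4//600*1)if 0 else (660,594),interpolation=cv2.INTER_CUBIC))
a=cv2.imread('pics/top0.png')[110:310,160:360]; cv2.imwrite('pics/top0c.png',cv2.resize(a,(600,600),interpolation=cv2.INTER_CUBIC))
```

```text
(no output)
```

View pics/scene0.png

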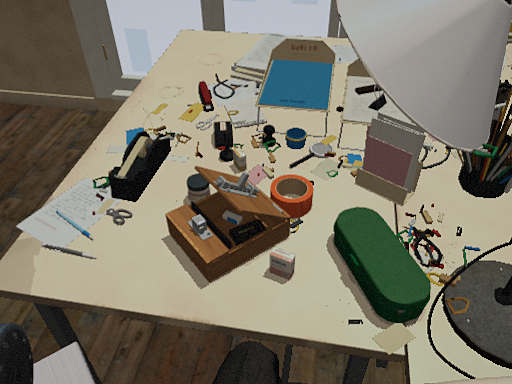

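View pics/scene0c.png

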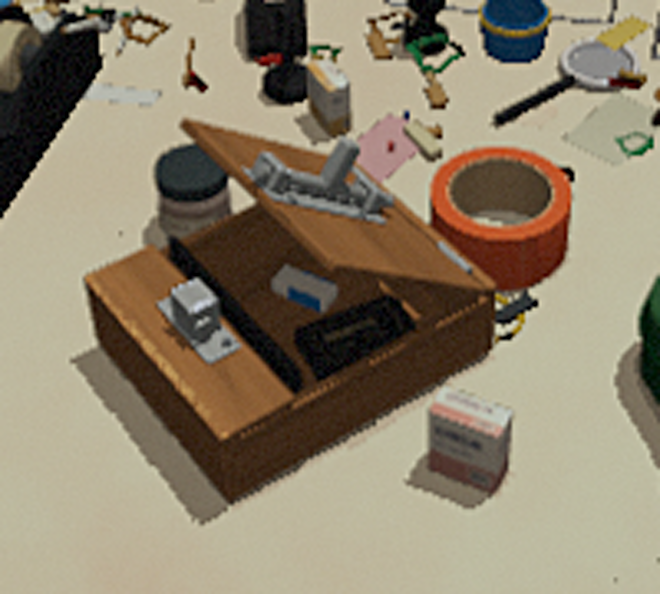

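View pics/top0c.png

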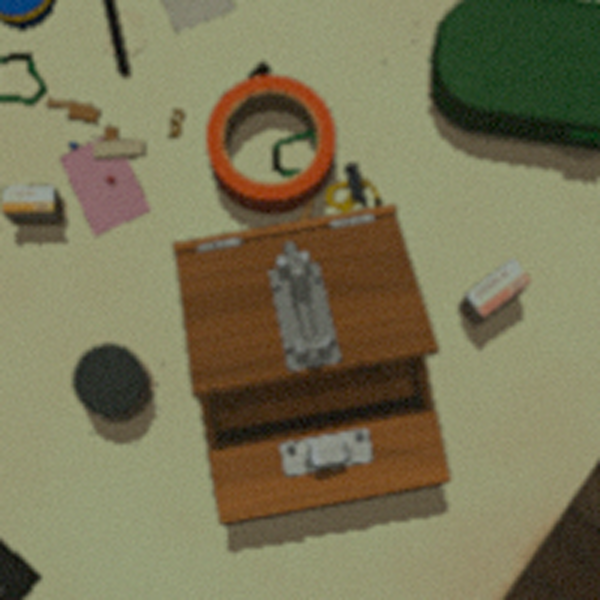

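```bash
cat > fit.py <<'E'
from h import *
from scipy.optimize import least_squares
def boxR(q): c,s=np.cos(q[2]),np.sin(q[2]); return np.array([[c,-s,0],[s,c,0],[0,0,1]]),np.array([q[0],q[1],0])
def lidp(d,y,h,th): # d from hinge, h above top
    c,s=np.cos(th),np.sin(th); return np.array([.0965-d*c+h*s, y, .066+d*s+h*c])
def W(q,P): R,t=boxR(q); return np.atleast_2d(P)@R.T+t
E
python3 - <<'E'
from fit import *
ps=vision.capture('scene'); pt=vision.capture('top')
sc=lambda a:np.array(a)/3.3+[140,130]-0.35
tp=lambda a:np.array(a)/3+[160,110]-0.33
obsS=sc([(86,280),(228,438),(232,502),(493,290),(183,122),(332,267)])
obsT=tp([(222,522),(448,483),(177,243),(393,207),(195,392),(437,351)])
def pts(q):
    th=q[3]
    a=[[-.105,.085,.066],[-.105,-.085,.066]];lf=[lidp(.146,.084,0,th),lidp(.146,-.084,0,th)]
    hS=[[-.105,-.085,0],[.0965,-.084,.066]]
    hT=[[.0965,.084,.066],[.0965,-.084,.066]]
    return W(q,np.array(a+hS+lf)),W(q,np.array(a+hT+lf))
def f(q):
    A,B=pts(q); return np.r_[(proj(ps,A)-obsS).ravel(),(proj(pt,B)-obsT).ravel()]
for y0 in [0,.2,-.2]:
  r=least_squares(f,[.5,.2,y0,.5],loss='soft_l1'); print(r.cost,r.x,np.round(f(r.x),1).reshape(-1,2).tolist())
q=r.x; np.save('q.npy',q)
for nm,h in [('tip',None)]:
  pass
for p,n,cut in [(ps,'s',(140,130,340,310)),(pt,'t',(160,110,360,310))]:
    im=cv2.resize(p['pixels'],None,fx=4,fy=4,interpolation=cv2.INTER_CUBIC)
    for d,y,h,c in [(.085,0,.043,(0,0,255)),(.085,0,.013,(0,255,0)),(.146,0,.0095,(255,0,0)),(.12,-.05,0,(255,0,255)),(.146,.084,0,(0,255,255)),(.146,-.084,0,(0,255,255)),(0,.084,0,(0,255,255)),(0,-.084,0,(0,255,255))]:
        u=proj(p,W(q,lidp(d,y,h,q[3])))[0]; print(n,d,h,u.round(1)); cv2.circle(im,tuple(int(v) for v in (u*4+1.5)),4,c,-1)
    for P in [(-.105,.085,.066),(-.105,-.085,.066),(-.105,-.085,0),(-.068,0,.066)]:
        u=proj(p,W(q,P))[0]; cv2.circle(im,tuple(int(v) for v in (u*4+1.5)),4,(255,255,0),-1)
    x0,y0,x1,y1=cut; im=im[y0*4:y1*4,x0*4:x1*4]; s=min(1,600/im.shape[0]); cv2.imwrite(f'pics/fit_{n}.png',cv2.resize(im,None,fx=s,fy=s))
E
```

```text
9.827506205004969 [0.51570978 0.21601469 0.02964377 0.63109993] [[0.1, -1.5], [-1.3, 0.4], [0.3, 2.0], [-0.3, -0.1], [0.4, 0.4], [1.3, 1.0], [-1.8, -0.5], [0.5, -1.5], [-1.2, 2.1], [0.8, 1.3], [-1.4, 0.2], [0.2, -0.7]]
9.827506205007055 [0.51570978 0.21601469 0.02964377 0.63109994] [[0.1, -1.5], [-1.3, 0.4], [0.3, 2.0], [-0.3, -0.1], [0.4, 0.4], [1.3, 1.0], [-1.8, -0.5], [0.5, -1.5], [-1.2, 2.1], [0.8, 1.3], [-1.4, 0.2], [0.2, -0.7]]
9.827506205003832 [0.51570979 0.21601469 0.02964376 0.6310999 ] [[0.1, -1.5], [-1.3, 0.4], [0.3, 2.0], [-0.3, -0.1], [0.4, 0.4], [1.3, 1.0], [-1.8, -0.5], [0.5, -1.5], [-1.2, 2.1], [0.8, 1.3], [-1.4, 0.2], [0.2, -0.7]]
s 0.085 0.043 [247.8 174. ]
s 0.085 0.013 [241.2 186.3]
s 0.146 0.0095 [219.3 183.9]
s 0.12 0 [240.6 203. ]
s 0.146 0 [195.5 167. ]
s 0.146 0 [241.5 211.6]
s 0 0 [242.8 176.8]
s 0 0 [288.8 217.4]
t 0.085 0.043 [258.1 197.5]
t 0.085 0.013 [259.5 208. ]
t 0.146 0.0095 [264.1 230. ]
t 0.12 0 [286.6 219.9]
t 0.146 0 [223.3 240.5]
t 0.146 0 [305.5 226. ]
t 0 0 [217.5 192.7]
t 0 0 [291.4 180. ]
```

View pics/fit_s.png

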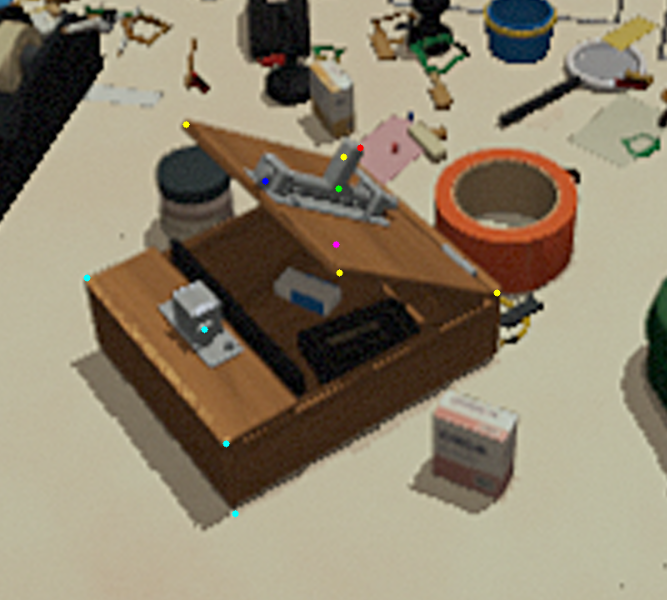

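View pics/fit_t.png

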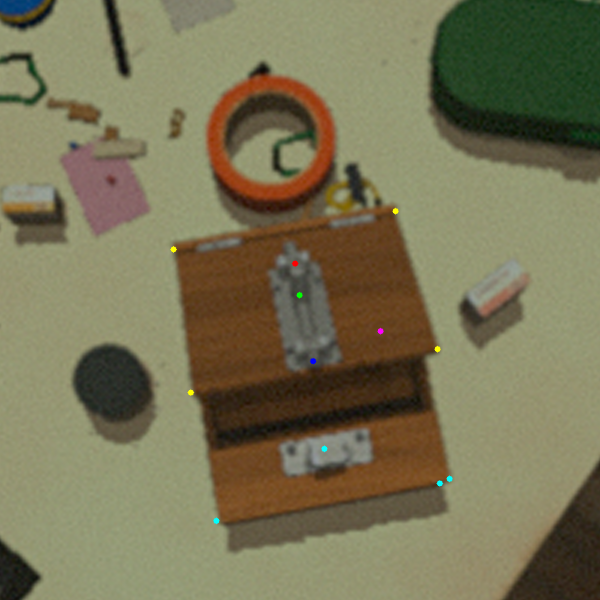

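{"op": "play_rows", "data": {"series": [{"tx": 0.0313,"ty": -0.0389,"turn": 0.0185},{"tx": 0.0313,"ty": -0.0389,"turn": 0.0185},{"tx": 0.0313,"ty": -0.0389,"turn": 0.0185},{"tx": 0.0313,"ty": -0.0389,"turn": 0.0185},{"tx": 0.0313,"ty": -0.0389,"turn": 0.0185},{"tx": 0.0313,"ty": -0.0389,"turn": 0.0185},{"tx": 0.0313,"ty": -0.0389,"turn": 0.0185}], "gripper": 0}}

```text
invalid input
```

{"op": "play_rows", "data": {"series": [{"tx": 0.0313,"ty": -0.0389,"turn": 0.0185},{"tx": 0.0313,"ty": -0.0389,"turn": 0.0185},{"tx": 0.0313,"ty": -0.0389,"turn": 0.0185},{"tx": 0.0313,"ty": -0.0389,"turn": 0.0185},{"tx": 0.0313,"ty": -0.0389,"turn": 0.0185},{"tx": 0.0313,"ty": -0.0389,"turn": 0.0185},{"tx": 0.0313,"ty": -0.0389,"turn": 0.0185},{"tx": 0}]}}

```text
invalid input
```

Run:
```python
from fit import *
s=bot.read_state(); print({k:np.round(v,4).tolist() for k,v in s.items() if k in('time_s','position','tcp_rot','force','opening')})
p=vision.capture('wrist'); cv2.imwrite('pics/w1.png',p['pixels'])
np.save('w1.npy',p,allow_pickle=True)
q=np.load('q.npy'); im=cv2.resize(p['pixels'],None,fx=1.5,fy=1.5)
for d,y,h,c in [(.085,0,.043,(0,0,255)),(.085,0,.013,(0,255,0)),(.146,0,.0095,(255,0,0)),(.12,-.05,0,(255,0,255)),(.146,.084,0,(0,255,255)),(.146,-.084,0,(0,255,255)),(0,.084,0,(0,255,255)),(0,-.084,0,(0,255,255))]:
    u=proj(p,W(q,lidp(d,y,h,q[3])))[0]*1.5; cv2.circle(im,tuple(int(v) for v in u),3,c,-1)
for P in [(-.105,.085,.066),(-.105,-.085,.066),(-.105,-.085,0),(-.068,0,.066)]:
    u=proj(p,W(q,P))[0]*1.5; cv2.circle(im,tuple(int(v) for v in u),3,(255,255,0),-1)
cv2.imwrite('pics/w1f.png',im)
```

```text
{'time_s': 1.45, 'position': [0.149, 0.6069, 0.2922], 'tcp_rot': [[0.2385, 0.9711, -0.0], [0.9711, -0.2385, 0.0], [-0.0, -0.0, -1.0]], 'force': [-0.0204, -0.0899, -0.4013], 'opening': 0.9982}
```

View pics/w1f.png

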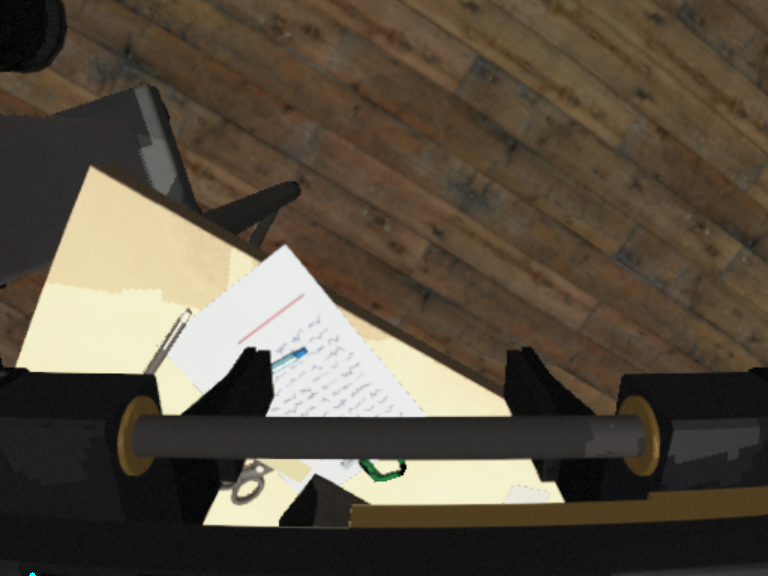

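{"op": "play_rows", "data": {"series": [{"tx": 0.0313,"ty": -0.0389,"tz": 0,"turn": 0.0185},{"tx": 0.0313,"ty": -0.0389,"tz": 0,"turn": 0.0185},{"tx": 0.0313,"ty": -0.0389,"tz": 0,"turn": 0.0185},{"tx": 0.0313,"ty": -0.0389,"tz": 0,"turn": 0.0185},{"tx": 0.0313,"ty": -0.0389,"tz": 0,"turn": 0.0185},{"tx": 0.0313,"ty": -0.0389,"tz": 0,"turn": 0.0185},{"tx": 0.0313,"ty": -0.0389,"tz": 0,"turn": 0.0185}], "gripper": 0}}

```text
time_s: 2.2
position: [0.3252, 0.3879, 0.2925]
tcp_rot: [[0.104, 0.995, 0.001], [0.995, -0.104, 0.0], [0.0, 0.001, -1.0]]
force: [-0.3, 0.1, 0.2]
opening: 0.45
```

{"op": "play_rows", "data": {"series": [{"tx": 0.0313,"ty": -0.0389,"tz": 0,"turn": 0.0185},{"tx": 0.0313,"ty": -0.0389,"tz": 0,"turn": 0.0185},{"tx": 0.0313,"ty": -0.0389,"tz": 0,"turn": 0.0185},{"tx": 0.0313,"ty": -0.0389,"tz": 0,"turn": 0.0185},{"tx": 0.0313,"ty": -0.0389,"tz": 0,"turn": 0.0185},{"tx": 0.0313,"ty": -0.0389,"tz": 0,"turn": 0.0185},{"tx": 0.0313,"ty": -0.0389,"tz": 0,"turn": 0.0185},{"tx": 0,"ty": 0,"tz": 0,"turn": 0}]}}

```text
time_s: 3.0
position: [0.5035, 0.1678, 0.2926]
tcp_rot: [[-0.026, 1.0, 0.004], [1.0, 0.026, -0.001], [-0.001, 0.004, -1.0]]
force: [-0.8, 0.1, 0.1]
opening: 0.008
```

```bash
cat > wv.py <<'E'
from fit import *
import sys
n=sys.argv[1]
s=bot.read_state(); print({k:np.round(v,4).tolist() for k,v in s.items() if k in('time_s','position','tcp_rot','force','opening')})
p=vision.capture('wrist'); cv2.imwrite(f'pics/{n}.png',p['pixels'])
np.save(f'{n}.npy',p,allow_pickle=True)
q=np.load('q.npy'); im=cv2.resize(p['pixels'],None,fx=1.5,fy=1.5)
for d,y,h,c in [(.085,0,.043,(0,0,255)),(.085,0,.013,(0,255,0)),(.146,0,.0095,(255,0,0)),(.12,-.05,0,(255,0,255)),(.146,.084,0,(0,255,255)),(.146,-.084,0,(0,255,255)),(0,.084,0,(0,255,255)),(0,-.084,0,(0,255,255))]:
    u=proj(p,W(q,lidp(d,y,h,q[3])))[0]*1.5; cv2.circle(im,tuple(int(v) for v in u),3,c,-1)
for P in [(-.105,.085,.066),(-.105,-.085,.066),(-.105,-.085,0),(-.068,0,.066)]:
    u=proj(p,W(q,P))[0]*1.5; cv2.circle(im,tuple(int(v) for v in u),3,(255,255,0),-1)
cv2.imwrite(f'pics/{n}f.png',im)
E
python3 wv.py w2
```

```text
{'time_s': 3.0, 'position': [0.5035, 0.1678, 0.2926], 'tcp_rot': [[-0.0255, 0.9997, 0.0044], [0.9997, 0.0255, -0.0011], [-0.0012, 0.0043, -1.0]], 'force': [-0.7516, 0.1041, 0.0934], 'opening': 0.0083}
```

View pics/w2f.png

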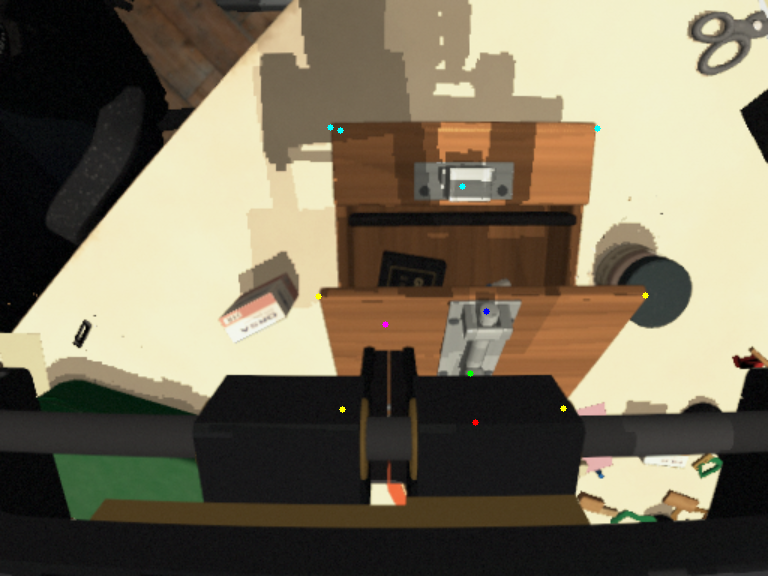

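{"op": "play_rows", "data": {"series": [{"tx": 0,"ty": 0,"tz": -0.04,"turn": 0},{"tx": 0,"ty": 0,"tz": -0.035,"turn": 0},{"tx": 0,"ty": 0,"tz": -0.01,"turn": 0},{"tx": 0,"ty": 0,"tz": -0.01,"turn": 0},{"tx": 0,"ty": 0,"tz": -0.01,"turn": 0},{"tx": 0,"ty": 0,"tz": -0.01,"turn": 0}]}}

```text
time_s: 3.65
position: [0.5003, 0.1717, 0.2007]
tcp_rot: [[-0.031, 1.0, 0.003], [1.0, 0.031, 0.0], [0.0, 0.003, -1.0]]
force: [-0.6, -0.9, 0.5]
opening: 0.004
```

{"op": "play_rows", "data": {"series": [{"tx": 0,"ty": 0,"tz": -0.012,"turn": 0},{"tx": 0,"ty": 0,"tz": -0.012,"turn": 0},{"tx": 0,"ty": 0,"tz": -0.012,"turn": 0},{"tx": 0,"ty": 0,"tz": -0.012,"turn": 0}]}}

```text
time_s: 4.05
position: [0.4995, 0.1712, 0.161]
tcp_rot: [[-0.03, 1.0, -0.0], [1.0, 0.03, -0.0], [-0.0, -0.0, -1.0]]
force: [-1.1, 0.7, 0.1]
opening: 0.002
```

{"op": "play_rows", "data": {"series": [{"tx": 0,"ty": 0,"tz": -0.006,"turn": 0},{"tx": 0,"ty": 0,"tz": -0.006,"turn": 0},{"tx": 0,"ty": 0,"tz": -0.006,"turn": 0},{"tx": 0,"ty": 0,"tz": -0.003,"turn": 0},{"tx": 0,"ty": 0,"tz": 0,"turn": 0}]}}

```text
time_s: 4.55
position: [0.4994, 0.1713, 0.1449]
tcp_rot: [[-0.031, 1.0, -0.0], [1.0, 0.031, -0.0], [-0.0, -0.0, -1.0]]
force: [-1.2, 0.4, 1.7]
opening: 0.005
```

```bash
python3 wv.py w3
python3 - <<'E'
from h import *
p=vision.capture('scene'); a=p['pixels'][130:310,140:340]; cv2.imwrite('pics/s3.png',cv2.resize(a,(660,594),interpolation=cv2.INTER_CUBIC))
E
```

```text
{'time_s': 4.55, 'position': [0.4994, 0.1713, 0.1449], 'tcp_rot': [[-0.0305, 0.9995, -0.0005], [0.9995, 0.0305, -0.0001], [-0.0001, -0.0005, -1.0]], 'force': [-1.1637, 0.3601, 1.7088], 'opening': 0.0055}
```

View pics/s3.png

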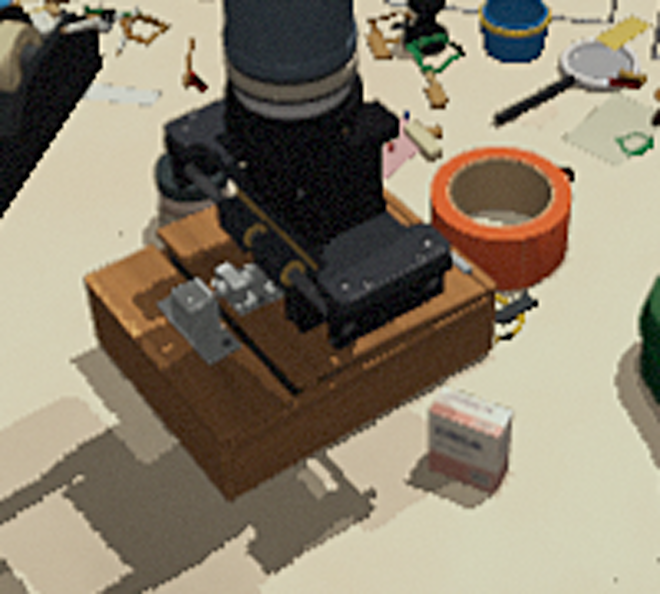

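View pics/w3f.png

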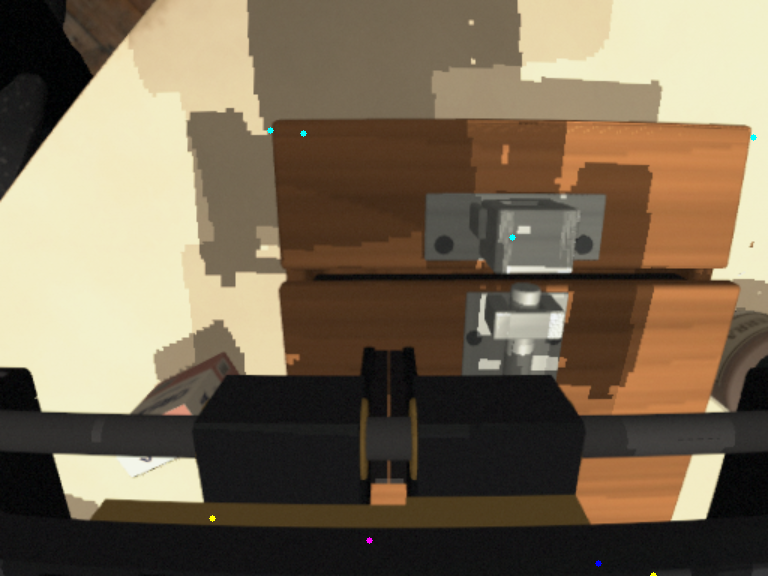

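Run:
```python
import cv2
a=cv2.imread('pics/w3.png')[115:260,265:425]; cv2.imwrite('pics/w3c.png',cv2.resize(a,None,fx=4,fy=4,interpolation=cv2.INTER_CUBIC))
a=cv2.imread('pics/w2.png')[70:215,250:390]; cv2.imwrite('pics/w2c.png',cv2.resize(a,None,fx=4,fy=4,interpolation=cv2.INTER_CUBIC))
```

```text
(no output)
```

View pics/w3c.png

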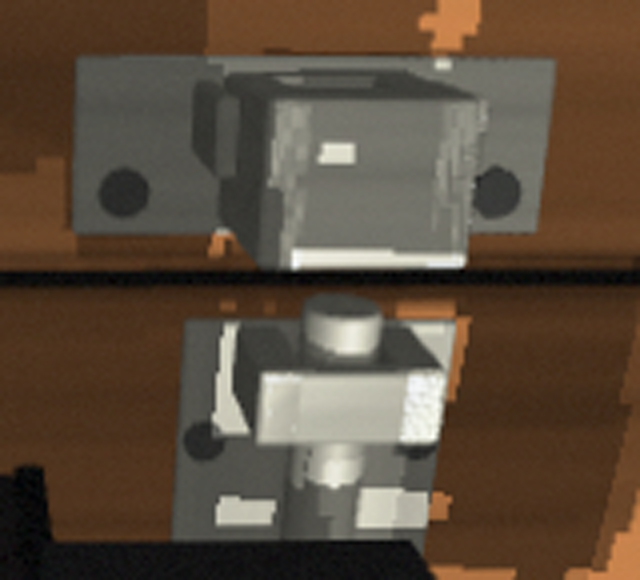

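View pics/w2c.png

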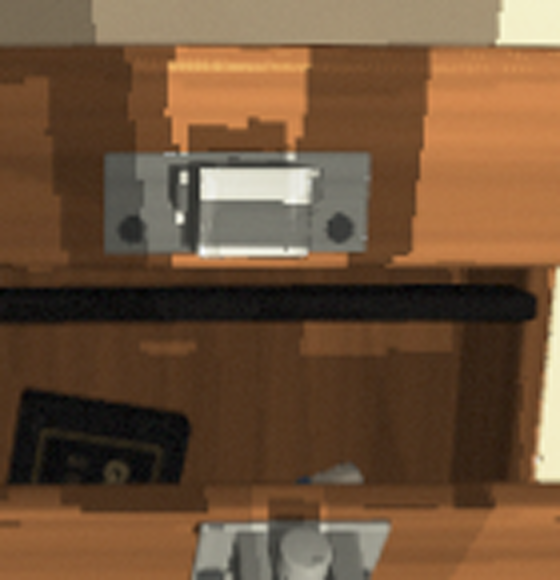

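```bash
cat > keep.py <<'E'
from fit import *
p=np.load('w3.npy',allow_pickle=True).item(); p2=np.load('w2.npy',allow_pickle=True).item(); q=np.load('q.npy')
c=lambda a:np.array(a)/4+[265,115]-.375
c2=lambda a:np.array(a)/4+[250,70]-.375
w=lambda a:np.array(a)/1.5-.17
def f(v):
    qq=[q[0]+v[0],q[1]+v[1],q[2]+v[2]]; H=.066+v[3]
    r=[]
    d=proj(p,W(qq,[[-.105,-.085,.066],[-.105,.085,.066]]))-w([(273,121),(750,126)]); r+=list(d.ravel())
    r.append(proj(p,W(qq,[-.052,0,.066]))[0,1]-c([0,270])[1])
    # staple back/front edges rows & centre col
    r.append(proj(p,W(qq,[-.078,0,H]))[0,1]-c([0,98])[1])
    r.append(proj(p,W(qq,[-.058,0,H]))[0,1]-c([0,268])[1])
    r.append(proj(p,W(qq,[-.078,0,H]))[0,0]-c([379,0])[0])
    e=np.array([v[4],v[5]])
    qq=[qq[0]+e[0],qq[1]+e[1],qq[2]]
    d=proj(p2,W(qq,[[-.105,-.085,.066],[-.105,.085,.066]]))-w([(332,123),(595,123)]); r+=list(d.ravel())
    r.append(proj(p2,W(qq,[-.052,0,.066]))[0,1]-c2([0,267])[1])
    r.append(proj(p2,W(qq,[-.078,0,H]))[0,1]-c2([0,166])[1])
    r.append(proj(p2,W(qq,[-.058,0,H]))[0,1]-c2([0,256])[1])
    r+=[v[4]*500,v[5]*500]
    return r
r=least_squares(f,[0,0,0,.03,0,0],loss='soft_l1',x_scale=[.01,.01,.01,.01,.01,.01]); print(np.round(r.x,4)); print(np.round(f(r.x),2))
J=np.linalg.inv(r.jac.T@r.jac); print(np.sqrt(np.diag(J)))
E
python3 keep.py
```

```text
[-0.0035  0.0011  0.0048  0.0247 -0.0004 -0.0005]
[-0.7   0.1   5.01  0.28 -1.36  0.28  0.16 -0.34 -1.14 -0.26  2.28 -0.55
  0.63  0.19  0.25 -0.19 -0.27]
[0.00028606 0.00062601 0.00381111 0.00167931 0.00050663 0.00132012]
```

```bash
sed -e 's/qq=\[q\[0\]+v\[0\]/global DZ; DZ=v[6]; qq=[q[0]+v[0]/' -e 's/np.array(a)\/1.5/np.array(a)\/1.5/' keep.py > keep2.py
python3 - <<'E'
s=open('keep2.py').read()
s=s.replace("def f(v):","DZ=0\ndef W(q,P):\n    R,t=boxR(q); return np.atleast_2d(P)@R.T+t+[0,0,DZ]\ndef f(v):").replace("[0,0,0,.03,0,0]","[0,0,0,.03,0,0,0]").replace("[.01,.01,.01,.01,.01,.01]","[.01]*7").replace("r+=[v[4]*500,v[5]*500]","r+=[v[4]*500,v[5]*500,v[6]*300]")
open('keep2.py','w').write(s)
E
python3 keep2.py
```

```text
[-0.0036  0.0007  0.0046  0.0287 -0.0003 -0.0002 -0.0033]
[ 0.22  0.1   0.29  0.15 -3.08  0.21  0.31 -0.48 -0.71 -0.18  0.89 -0.43
  0.18  0.21  0.34 -0.14 -0.12 -1.  ]
[0.00028864 0.00052502 0.00377999 0.00170829 0.00049524 0.00093871
 0.00079752]
```

Run:
```python
from fit import *
p=np.load('w3.npy',allow_pickle=True).item(); q=np.load('q.npy'); 
q2=q.copy(); q2[0]-=.0036;q2[1]+=.0007;q2[2]+=.0046
for th in (.06,.08,.1):
  for s in (0,.003,.005):
    print(th,s,((proj(p,W(q2,lidp(.146+s,0,.0095+.004,th))-[0,0,.0033])[0]+.375-[265,115])*4).round(0),((proj(p,W(q2,lidp(.146,0,0,th))-[0,0,.0033])[0]+.375-[265,115])*4).round(0))
q3=(q+q2)/2; q3[3]=.09; np.save('q3.npy',q3)
print(q3, W(q3,lidp(.087,0,.03,.09)), W(q3,[1,0,0])-W(q3,[0,0,0]))
```

```text
0.06 0 [342. 330.] [315. 294.]
0.06 0.003 [344. 307.] [315. 294.]
0.06 0.005 [346. 292.] [315. 294.]
0.08 0 [348. 341.] [321. 301.]
0.08 0.003 [350. 318.] [321. 301.]
0.08 0.005 [352. 303.] [321. 301.]
0.1 0 [354. 352.] [326. 309.]
0.1 0.003 [357. 329.] [326. 309.]
0.1 0.005 [358. 314.] [326. 309.]
[0.51390979 0.21636469 0.03194376 0.09      ] [[0.52645185 0.21676547 0.10369802]] [[0.99948984 0.03193833 0.        ]]
```

{"op": "play_rows", "data": {"series": [{"tx": 0,"ty": 0,"tz": 0.03,"turn": 0},{"tx": 0,"ty": 0,"tz": 0.04,"turn": 0},{"tx": 0.0166,"ty": 0.0286,"tz": 0.024,"turn": 0},{"tx": 0.016,"ty": 0.0286,"tz": 0,"turn": 0},{"tx": 0,"ty": 0,"tz": 0,"turn": 0},{"tx": 0,"ty": 0,"tz": 0,"turn": 0},{"tx": 0,"ty": 0,"tz": 0,"turn": 0}], "gripper": 0.6}}

```text
time_s: 5.35
position: [0.5246, 0.2164, 0.2196]
tcp_rot: [[-0.03, 1.0, -0.002], [1.0, 0.03, -0.001], [-0.001, -0.002, -1.0]]
force: [0.1, -0.5, -0.3]
opening: 0.547
```

```bash
cp q3.npy q.npy; python3 wv.py w4;python3 - <<'E'
from h import *
p=vision.capture('scene'); a=p['pixels'][130:310,140:340]; cv2.imwrite('pics/s4.png',cv2.resize(a,(660,594),interpolation=cv2.INTER_CUBIC))
E
```

```text
{'time_s': 5.35, 'position': [0.5246, 0.2164, 0.2196], 'tcp_rot': [[-0.0303, 0.9995, -0.0021], [0.9995, 0.0303, -0.0007], [-0.0007, -0.0022, -1.0]], 'force': [0.1033, -0.5445, -0.2997], 'opening': 0.5475}
```

View pics/w4f.png

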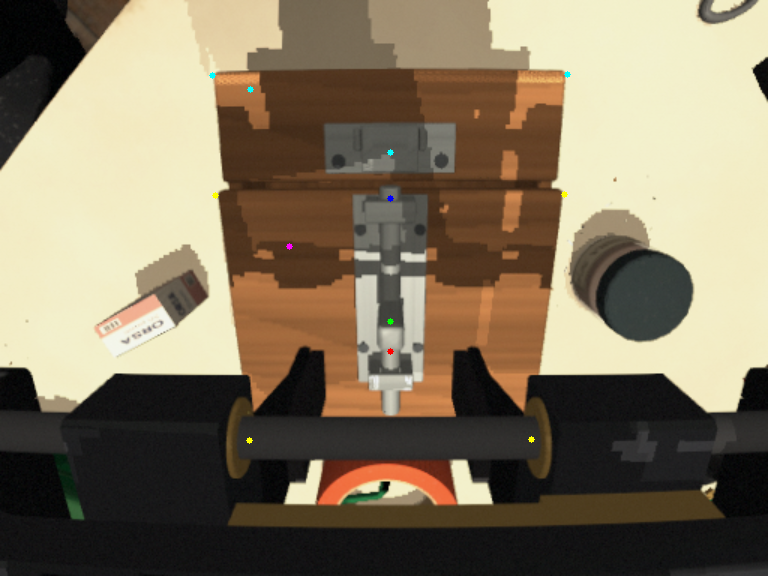

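View pics/s4.png

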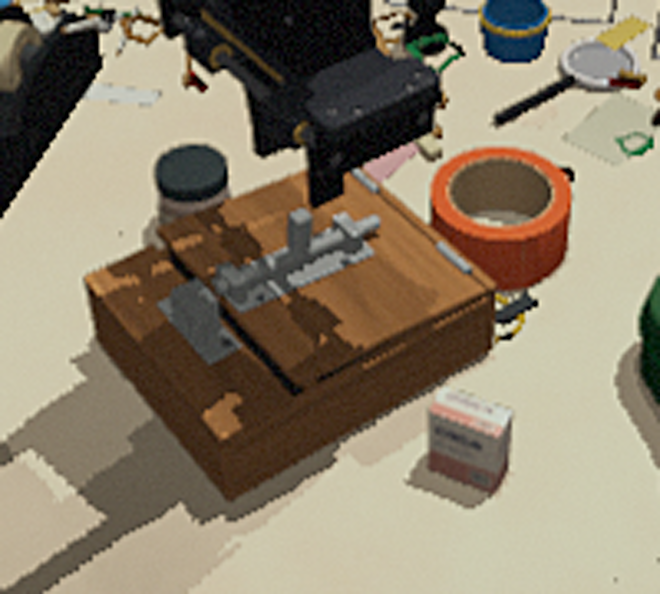

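{"op": "play_rows", "data": {"series": [{"tx": 0,"ty": 0,"tz": -0.025,"turn": 0},{"tx": 0,"ty": 0,"tz": -0.025,"turn": 0},{"tx": 0,"ty": 0,"tz": -0.02,"turn": 0},{"tx": 0,"ty": 0,"tz": -0.01,"turn": 0},{"tx": 0,"ty": 0,"tz": 0,"turn": 0}]}}

```text
time_s: 5.95
position: [0.5248, 0.2164, 0.155]
tcp_rot: [[-0.03, 1.0, -0.003], [1.0, 0.03, -0.001], [-0.001, -0.003, -1.0]]
force: [0.4, -0.2, 0.4]
opening: 0.597
```

```bash
python3 wv.py w5;python3 - <<'E'
from h import *
p=vision.capture('scene'); a=p['pixels'][130:310,140:340]; cv2.imwrite('pics/s5.png',cv2.resize(a,(660,594),interpolation=cv2.INTER_CUBIC))
E
```

```text
{'time_s': 5.95, 'position': [0.5248, 0.2164, 0.155], 'tcp_rot': [[-0.0298, 0.9996, -0.0031], [0.9996, 0.0298, -0.0007], [-0.0006, -0.0031, -1.0]], 'force': [0.3982, -0.2405, 0.4283], 'opening': 0.5967}
```

View pics/w5f.png

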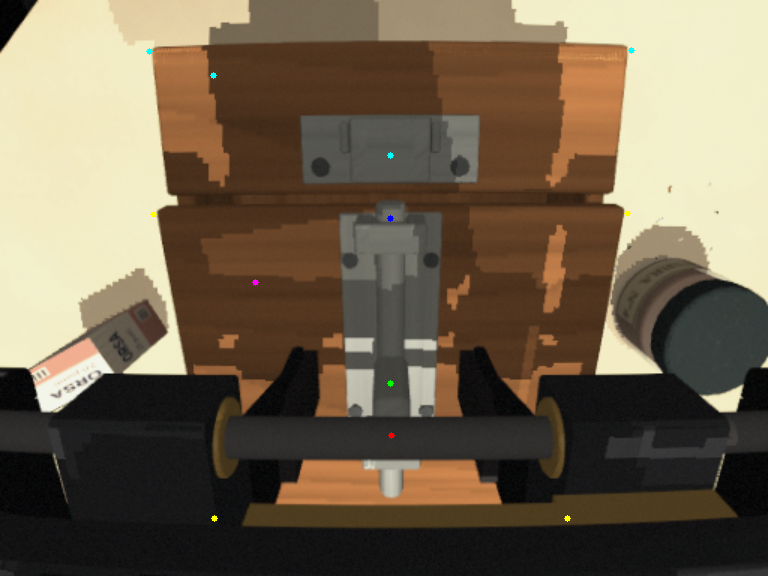

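View pics/s5.png

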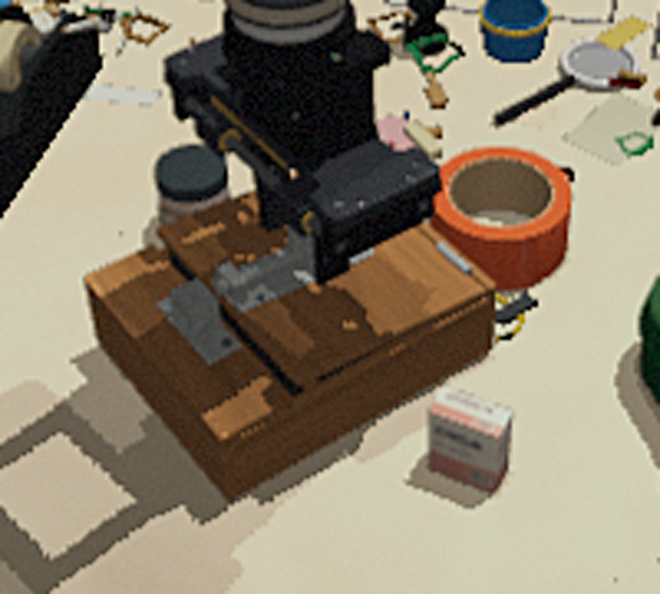

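{"op": "play_rows", "data": {"series": [{"tx": 0,"ty": 0,"tz": 0,"turn": 0},{"tx": 0,"ty": 0,"tz": 0,"turn": 0},{"tx": 0,"ty": 0,"tz": 0,"turn": 0},{"tx": 0,"ty": 0,"tz": 0,"turn": 0},{"tx": 0,"ty": 0,"tz": 0,"turn": 0},{"tx": 0,"ty": 0,"tz": 0,"turn": 0}], "gripper": 0}}

```text
time_s: 6.65
position: [0.5256, 0.2171, 0.1563]
tcp_rot: [[-0.03, 1.0, 0.0], [1.0, 0.03, 0.0], [0.0, 0.0, -1.0]]
force: [0.2, 0.4, 0.0]
opening: 0.141
```

{"op": "play_rows", "data": {"series": [{"tx": -0.0008,"ty": 0,"tz": -0.0025,"turn": 0},{"tx": -0.0008,"ty": 0,"tz": -0.0025,"turn": 0},{"tx": 0,"ty": 0,"tz": 0,"turn": 0},{"tx": 0,"ty": 0,"tz": 0,"turn": 0}]}}

```text
time_s: 7.05
position: [0.5253, 0.2172, 0.1535]
tcp_rot: [[-0.031, 1.0, 0.003], [1.0, 0.031, 0.0], [0.0, 0.003, -1.0]]
force: [-0.7, 0.0, 7.6]
opening: 0.133
```

{"op": "play_rows", "data": {"series": [{"tx": -0.0004,"ty": 0,"tz": -0.00125,"turn": 0},{"tx": -0.0004,"ty": 0,"tz": -0.00125,"turn": 0},{"tx": 0,"ty": 0,"tz": 0,"turn": 0},{"tx": 0,"ty": 0,"tz": 0,"turn": 0}]}}

```text
time_s: 7.45
position: [0.5252, 0.2172, 0.1522]
tcp_rot: [[-0.031, 1.0, 0.005], [1.0, 0.031, 0.001], [0.0, 0.005, -1.0]]
force: [-1.2, -0.0, 10.3]
opening: 0.133
```

{"op": "play_rows", "data": {"series": [{"tx": -0.0004,"ty": 0,"tz": -0.00125,"turn": 0},{"tx": -0.0004,"ty": 0,"tz": -0.00125,"turn": 0},{"tx": 0,"ty": 0,"tz": 0,"turn": 0},{"tx": 0,"ty": 0,"tz": 0,"turn": 0}]}}

```text
time_s: 7.85
position: [0.5249, 0.2172, 0.1506]
tcp_rot: [[-0.031, 1.0, 0.006], [1.0, 0.031, 0.001], [0.0, 0.006, -1.0]]
force: [-1.5, -0.8, 12.4]
opening: 0.135
```

{"op": "play_rows", "data": {"series": [{"tx": -0.0004,"ty": 0,"tz": -0.00125,"turn": 0},{"tx": 0,"ty": 0,"tz": -0.00125,"turn": 0},{"tx": 0,"ty": 0,"tz": 0,"turn": 0},{"tx": 0,"ty": 0,"tz": 0,"turn": 0}]}}

```text
time_s: 8.25
position: [0.5248, 0.2173, 0.149]
tcp_rot: [[-0.031, 0.999, 0.006], [1.0, 0.031, 0.001], [0.0, 0.006, -1.0]]
force: [-1.3, -1.8, 15.4]
opening: 0.136
```

```bash
python3 wv.py w6
python3 - <<'E'
import cv2
a=cv2.imread('pics/w6.png')[15:215,170:350]; cv2.imwrite('pics/w6c.png',cv2.resize(a,None,fx=3,fy=3,interpolation=cv2.INTER_CUBIC))
from h import *
p=vision.capture('scene'); a=p['pixels'][180:260,170:270]; cv2.imwrite('pics/s6.png',cv2.resize(a,(700,560),interpolation=cv2.INTER_CUBIC))
E
```

```text
{'time_s': 8.25, 'position': [0.5248, 0.2173, 0.149], 'tcp_rot': [[-0.031, 0.9995, 0.0062], [0.9995, 0.031, 0.0007], [0.0005, 0.0063, -1.0]], 'force': [-1.2985, -1.788, 15.4247], 'opening': 0.1356}
```

View pics/w6c.png

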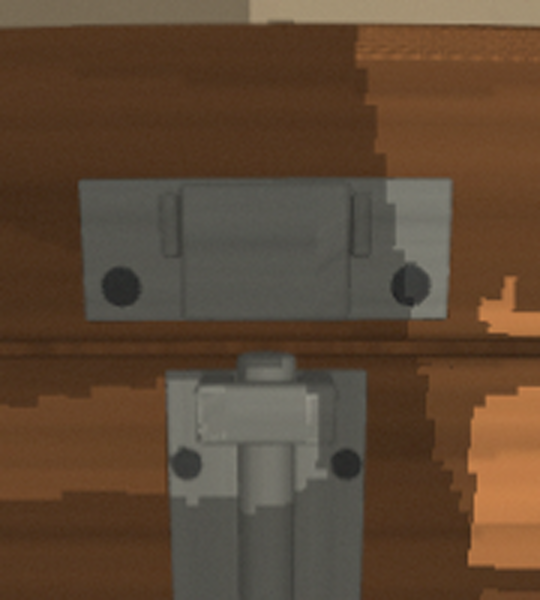

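View pics/s6.png

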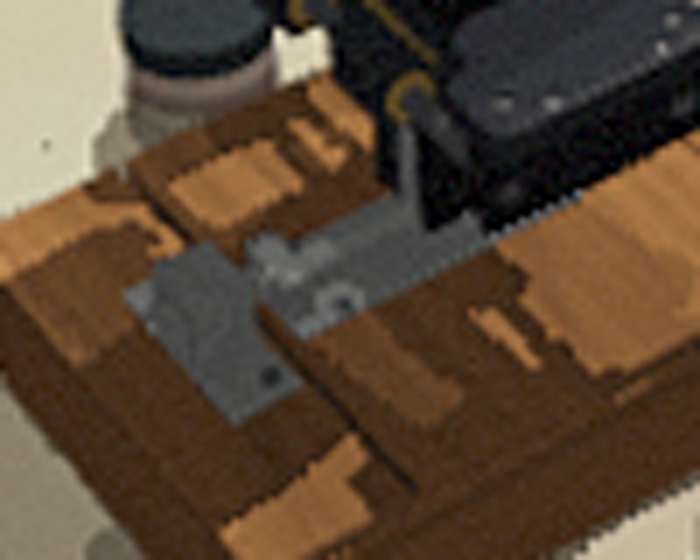

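{"op": "play_rows", "data": {"series": [{"tx": 0,"ty": 0,"tz": -0.00125,"turn": 0},{"tx": 0,"ty": 0,"tz": 0,"turn": 0},{"tx": 0,"ty": 0,"tz": 0,"turn": 0},{"tx": 0,"ty": 0,"tz": 0,"turn": 0}]}}

```text
time_s: 8.75
position: [0.5249, 0.2172, 0.1483]
tcp_rot: [[-0.031, 0.999, 0.007], [1.0, 0.031, 0.001], [0.001, 0.007, -1.0]]
force: [-2.0, -0.1, 16.0]
opening: 0.134
```

{"op": "play_rows", "data": {"series": [{"tx": 0,"ty": 0,"tz": -0.00125,"turn": 0},{"tx": 0,"ty": 0,"tz": 0,"turn": 0},{"tx": 0,"ty": 0,"tz": 0,"turn": 0},{"tx": 0,"ty": 0,"tz": 0,"turn": 0}]}}

```text
time_s: 9.15
position: [0.5254, 0.2173, 0.1478]
tcp_rot: [[-0.031, 0.999, 0.008], [1.0, 0.031, 0.001], [0.001, 0.008, -1.0]]
force: [-0.9, -1.7, 19.7]
opening: 0.137
```

{"op": "play_rows", "data": {"series": [{"tx": 0,"ty": 0,"tz": 0.002,"turn": 0},{"tx": 0,"ty": 0,"tz": 0.002,"turn": 0},{"tx": 0,"ty": 0,"tz": 0,"turn": 0},{"tx": 0,"ty": 0,"tz": 0,"turn": 0},{"tx": 0,"ty": 0,"tz": 0,"turn": 0}]}}

```text
time_s: 9.65
position: [0.5256, 0.2173, 0.1497]
tcp_rot: [[-0.031, 0.999, 0.008], [1.0, 0.031, 0.001], [0.001, 0.008, -1.0]]
force: [1.1, -0.2, 10.2]
opening: 0.135
```

{"op": "play_rows", "data": {"series": [{"tx": -0.00125,"ty": 0,"tz": 0,"turn": 0},{"tx": -0.00125,"ty": 0,"tz": 0,"turn": 0},{"tx": -0.00125,"ty": -0.0001,"tz": 0,"turn": 0},{"tx": 0,"ty": 0,"tz": 0,"turn": 0},{"tx": 0,"ty": 0,"tz": 0,"turn": 0}]}}

```text
time_s: 10.15
position: [0.5227, 0.2171, 0.1497]
tcp_rot: [[-0.031, 0.999, 0.008], [1.0, 0.031, 0.001], [0.001, 0.008, -1.0]]
force: [0.8, -0.4, 9.6]
opening: 0.134
```

{"op": "play_rows", "data": {"series": [{"tx": -0.00125,"ty": 0,"tz": 0,"turn": 0},{"tx": -0.00125,"ty": -0.0001,"tz": 0,"turn": 0},{"tx": 0,"ty": 0,"tz": 0,"turn": 0},{"tx": 0,"ty": 0,"tz": 0,"turn": 0}]}}

```text
time_s: 10.55
position: [0.5208, 0.2171, 0.1497]
tcp_rot: [[-0.031, 0.999, 0.008], [1.0, 0.031, 0.001], [0.001, 0.008, -1.0]]
force: [1.7, -0.5, 9.6]
opening: 0.133
```

{"op": "play_rows", "data": {"series": [{"tx": -0.00125,"ty": 0,"tz": 0,"turn": 0},{"tx": 0,"ty": 0,"tz": 0,"turn": 0},{"tx": 0,"ty": 0,"tz": 0,"turn": 0}]}}

```text
time_s: 10.85
position: [0.5198, 0.217, 0.1496]
tcp_rot: [[-0.031, 0.999, 0.008], [1.0, 0.031, 0.001], [0.001, 0.008, -1.0]]
force: [2.5, -1.5, 10.3]
opening: 0.13
```

{"op": "play_rows", "data": {"series": [{"tx": -0.00125,"ty": 0,"tz": 0,"turn": 0},{"tx": 0,"ty": 0,"tz": 0,"turn": 0},{"tx": 0,"ty": 0,"tz": 0,"turn": 0}]}}

```text
time_s: 11.15
position: [0.5188, 0.217, 0.1497]
tcp_rot: [[-0.031, 0.999, 0.008], [1.0, 0.031, 0.001], [0.001, 0.008, -1.0]]
force: [1.9, -0.5, 9.4]
opening: 0.134
```

```bash
python3 wv.py w7
python3 - <<'E'
import cv2
a=cv2.imread('pics/w7.png')[15:215,170:350]; cv2.imwrite('pics/w7c.png',cv2.resize(a,None,fx=3,fy=3,interpolation=cv2.INTER_CUBIC))
E
```

```text
{'time_s': 11.15, 'position': [0.5188, 0.217, 0.1497], 'tcp_rot': [[-0.0308, 0.9995, 0.008], [0.9995, 0.0307, 0.0009], [0.0006, 0.0081, -1.0]], 'force': [1.9071, -0.4985, 9.409], 'opening': 0.1335}
```

View pics/w7c.png

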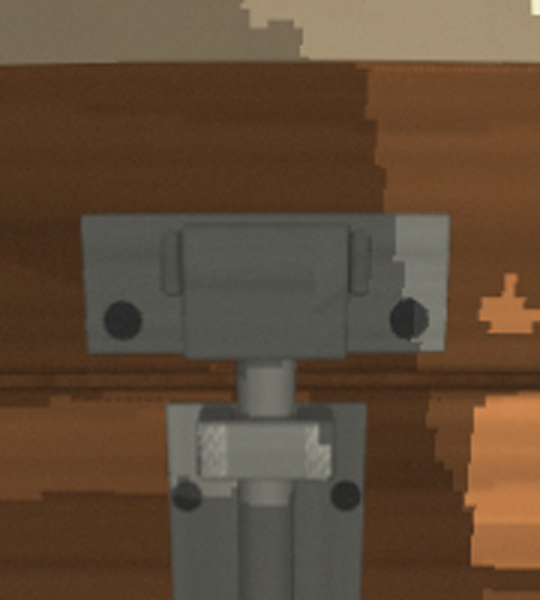

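{"op": "play_rows", "data": {"series": [{"tx": -0.001,"ty": 0,"tz": 0,"turn": 0},{"tx": 0,"ty": 0,"tz": 0,"turn": 0},{"tx": 0,"ty": 0,"tz": 0,"turn": 0}]}}

```text
time_s: 11.5
position: [0.518, 0.217, 0.1496]
tcp_rot: [[-0.031, 0.999, 0.008], [1.0, 0.031, 0.001], [0.001, 0.008, -1.0]]
force: [1.5, -0.8, 8.8]
opening: 0.138
```

{"op": "play_rows", "data": {"series": [{"tx": -0.001,"ty": 0,"tz": 0,"turn": 0},{"tx": 0,"ty": 0,"tz": 0,"turn": 0},{"tx": 0,"ty": 0,"tz": 0,"turn": 0}]}}

```text
time_s: 11.8
position: [0.5172, 0.217, 0.1496]
tcp_rot: [[-0.031, 0.999, 0.008], [1.0, 0.031, 0.001], [0.001, 0.008, -1.0]]
force: [2.5, -1.4, 10.3]
opening: 0.134
```

{"op": "play_rows", "data": {"series": [{"tx": -0.001,"ty": 0,"tz": 0,"turn": 0},{"tx": 0,"ty": 0,"tz": 0,"turn": 0},{"tx": 0,"ty": 0,"tz": 0,"turn": 0}]}}

```text
time_s: 12.1
position: [0.5164, 0.217, 0.1496]
tcp_rot: [[-0.031, 0.999, 0.008], [1.0, 0.031, 0.001], [0.0, 0.008, -1.0]]
force: [2.7, -1.6, 10.2]
opening: 0.135
```

{"op": "play_rows", "data": {"series": [{"tx": -0.001,"ty": 0,"tz": 0,"turn": 0},{"tx": 0,"ty": 0,"tz": 0,"turn": 0},{"tx": 0,"ty": 0,"tz": 0,"turn": 0}]}}

```text
time_s: 12.4
position: [0.5156, 0.217, 0.1496]
tcp_rot: [[-0.031, 0.999, 0.008], [1.0, 0.031, 0.001], [0.0, 0.008, -1.0]]
force: [2.7, -1.0, 9.2]
opening: 0.136
```

{"op": "play_rows", "data": {"series": [{"tx": -0.001,"ty": 0,"tz": 0,"turn": 0},{"tx": 0,"ty": 0,"tz": 0,"turn": 0},{"tx": 0,"ty": 0,"tz": 0,"turn": 0}]}}

```text
time_s: 12.7
position: [0.5148, 0.2169, 0.1496]
tcp_rot: [[-0.031, 0.999, 0.008], [1.0, 0.031, 0.001], [0.0, 0.008, -1.0]]
force: [1.6, -0.7, 9.1]
opening: 0.139
```

```bash
python3 wv.py w8
python3 - <<'E'
import cv2
a=cv2.imread('pics/w8.png')[15:215,170:350]; cv2.imwrite('pics/w8c.png',cv2.resize(a,None,fx=3,fy=3,interpolation=cv2.INTER_CUBIC))
E
```

```text
{'time_s': 12.7, 'position': [0.5148, 0.2169, 0.1496], 'tcp_rot': [[-0.0309, 0.9995, 0.008], [0.9995, 0.0309, 0.0006], [0.0004, 0.0081, -1.0]], 'force': [1.5853, -0.7013, 9.0994], 'opening': 0.1387}
```

View pics/w8c.png

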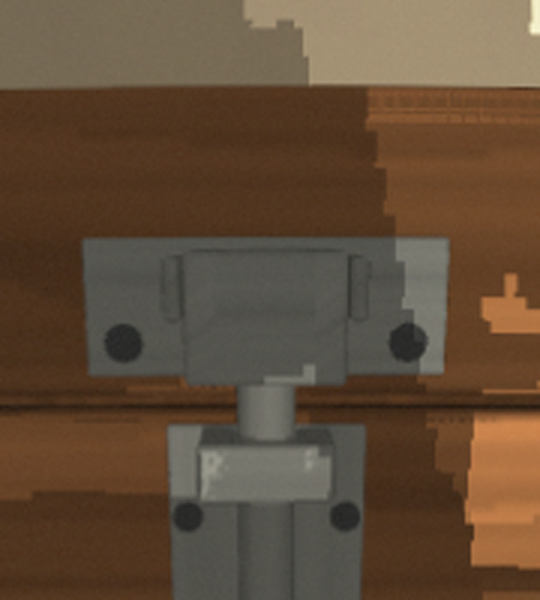

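{"op": "play_rows", "data": {"series": [{"tx": -0.00125,"ty": -0.0001,"tz": 0,"turn": 0},{"tx": -0.00125,"ty": 0,"tz": 0,"turn": 0},{"tx": -0.00125,"ty": -0.0001,"tz": 0,"turn": 0},{"tx": 0,"ty": 0,"tz": 0,"turn": 0},{"tx": 0,"ty": 0,"tz": 0,"turn": 0}]}}

```text
time_s: 13.25
position: [0.5117, 0.2168, 0.1496]
tcp_rot: [[-0.031, 0.999, 0.008], [1.0, 0.031, 0.001], [0.0, 0.008, -1.0]]
force: [2.0, -1.4, 9.1]
opening: 0.136
```

{"op": "play_rows", "data": {"series": [{"tx": -0.00125,"ty": -0.0001,"tz": 0,"turn": 0},{"tx": -0.00125,"ty": 0,"tz": 0,"turn": 0},{"tx": -0.00125,"ty": -0.0001,"tz": 0,"turn": 0},{"tx": 0,"ty": 0,"tz": 0,"turn": 0},{"tx": 0,"ty": 0,"tz": 0,"turn": 0}]}}

```text
time_s: 13.75
position: [0.5087, 0.2167, 0.1495]
tcp_rot: [[-0.031, 0.999, 0.008], [1.0, 0.031, 0.001], [0.001, 0.008, -1.0]]
force: [2.2, -1.0, 9.9]
opening: 0.134
```

{"op": "play_rows", "data": {"series": [{"tx": -0.00125,"ty": -0.0001,"tz": 0,"turn": 0},{"tx": -0.00125,"ty": 0,"tz": 0,"turn": 0},{"tx": 0,"ty": 0,"tz": 0,"turn": 0},{"tx": 0,"ty": 0,"tz": 0,"turn": 0}]}}

```text
time_s: 14.15
position: [0.5067, 0.2166, 0.1495]
tcp_rot: [[-0.031, 0.999, 0.008], [1.0, 0.031, 0.001], [0.001, 0.008, -1.0]]
force: [2.0, -1.0, 10.6]
opening: 0.134
```

{"op": "play_rows", "data": {"series": [{"tx": -0.00125,"ty": 0,"tz": 0,"turn": 0},{"tx": -0.00125,"ty": 0,"tz": 0,"turn": 0},{"tx": 0,"ty": 0,"tz": 0,"turn": 0},{"tx": 0,"ty": 0,"tz": 0,"turn": 0}]}}

```text
time_s: 14.55
position: [0.5047, 0.2166, 0.1495]
tcp_rot: [[-0.031, 0.999, 0.008], [1.0, 0.031, 0.001], [0.0, 0.008, -1.0]]
force: [1.3, -1.1, 9.7]
opening: 0.137
```

{"op": "play_rows", "data": {"series": [{"tx": -0.00125,"ty": 0,"tz": 0,"turn": 0},{"tx": -0.00125,"ty": 0,"tz": 0,"turn": 0},{"tx": 0,"ty": 0,"tz": 0,"turn": 0},{"tx": 0,"ty": 0,"tz": 0,"turn": 0}]}}

```text
time_s: 14.95
position: [0.5027, 0.2165, 0.1495]
tcp_rot: [[-0.031, 0.999, 0.008], [1.0, 0.031, 0.001], [0.0, 0.008, -1.0]]
force: [1.8, -1.2, 9.8]
opening: 0.135
```

{"op": "play_rows", "data": {"series": [{"tx": -0.00125,"ty": 0,"tz": 0,"turn": 0},{"tx": 0,"ty": 0,"tz": 0,"turn": 0},{"tx": 0,"ty": 0,"tz": 0,"turn": 0}]}}

```text
time_s: 15.25
position: [0.5017, 0.2165, 0.1495]
tcp_rot: [[-0.031, 0.999, 0.008], [1.0, 0.031, 0.001], [0.0, 0.008, -1.0]]
force: [1.7, -1.4, 9.5]
opening: 0.137
```

{"op": "play_rows", "data": {"series": [{"tx": -0.00125,"ty": 0,"tz": 0,"turn": 0},{"tx": 0,"ty": 0,"tz": 0,"turn": 0},{"tx": 0,"ty": 0,"tz": 0,"turn": 0}]}}

```text
time_s: 15.55
position: [0.5007, 0.2165, 0.1494]
tcp_rot: [[-0.031, 0.999, 0.008], [1.0, 0.031, 0.001], [0.0, 0.008, -1.0]]
force: [1.8, -1.6, 9.4]
opening: 0.133
```

```bash
python3 wv.py w9
python3 - <<'E'
import cv2
a=cv2.imread('pics/w9.png')[15:255,150:370]; cv2.imwrite('pics/w9c.png',cv2.resize(a,None,fx=2.4,fy=2.4,interpolation=cv2.INTER_CUBIC))
from h import *
p=vision.capture('scene'); a=p['pixels'][180:260,170:270]; cv2.imwrite('pics/s9.png',cv2.resize(a,(700,560),interpolation=cv2.INTER_CUBIC))
E
```

```text
{'time_s': 15.55, 'position': [0.5007, 0.2165, 0.1494], 'tcp_rot': [[-0.0311, 0.9995, 0.0078], [0.9995, 0.0311, 0.0005], [0.0003, 0.0078, -1.0]], 'force': [1.7758, -1.5757, 9.4365], 'opening': 0.1332}
```

View pics/w9c.png

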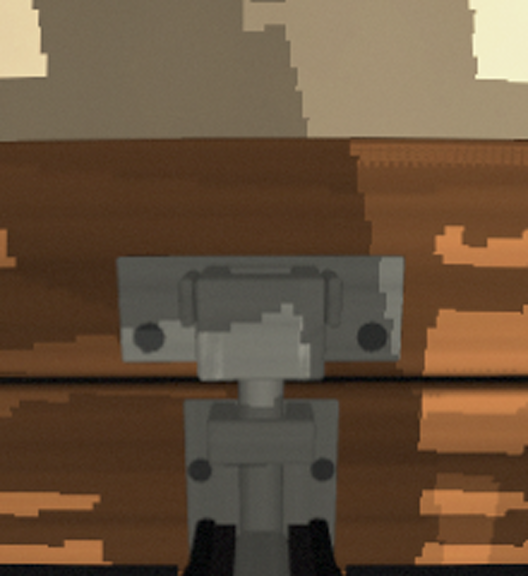

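View pics/s9.png

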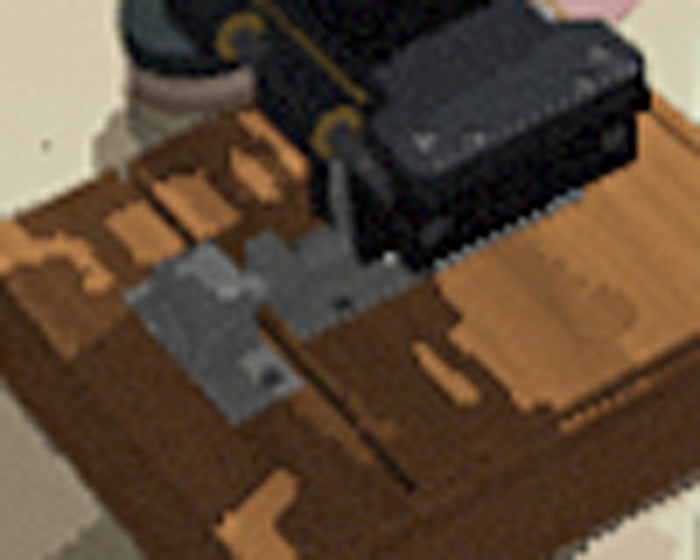

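{"op": "play_rows", "data": {"series": [{"tx": -0.00125,"ty": 0,"tz": 0,"turn": 0},{"tx": 0,"ty": 0,"tz": 0,"turn": 0},{"tx": 0,"ty": 0,"tz": 0,"turn": 0}]}}

```text
time_s: 15.95
position: [0.5004, 0.2164, 0.1495]
tcp_rot: [[-0.031, 0.999, 0.009], [1.0, 0.031, 0.001], [0.0, 0.009, -1.0]]
force: [3.1, -1.7, 8.1]
opening: 0.134
```

{"op": "play_rows", "data": {"series": [{"tx": -0.00125,"ty": 0,"tz": 0,"turn": 0},{"tx": 0,"ty": 0,"tz": 0,"turn": 0},{"tx": 0,"ty": 0,"tz": 0,"turn": 0}]}}

```text
time_s: 16.25
position: [0.5002, 0.2165, 0.1495]
tcp_rot: [[-0.031, 0.999, 0.011], [1.0, 0.031, 0.001], [0.0, 0.011, -1.0]]
force: [4.4, -2.3, 8.0]
opening: 0.133
```

{"op": "play_rows", "data": {"series": [{"tx": -0.00125,"ty": 0,"tz": 0,"turn": 0},{"tx": 0,"ty": 0,"tz": 0,"turn": 0},{"tx": 0,"ty": 0,"tz": 0,"turn": 0}]}}

```text
time_s: 16.55
position: [0.5, 0.2165, 0.1495]
tcp_rot: [[-0.031, 0.999, 0.013], [1.0, 0.031, 0.001], [0.001, 0.013, -1.0]]
force: [5.5, -2.0, 5.2]
opening: 0.137
```

{"op": "play_rows", "data": {"series": [{"tx": -0.00125,"ty": 0,"tz": 0,"turn": 0},{"tx": -0.00125,"ty": 0,"tz": 0,"turn": 0},{"tx": -0.00125,"ty": 0,"tz": 0,"turn": 0},{"tx": 0,"ty": 0,"tz": 0,"turn": 0},{"tx": 0,"ty": 0,"tz": 0,"turn": 0}]}}

```text
time_s: 17.05
position: [0.4996, 0.2164, 0.1498]
tcp_rot: [[-0.031, 0.999, 0.019], [1.0, 0.031, 0.001], [0.001, 0.019, -1.0]]
force: [10.4, -2.5, 3.4]
opening: 0.134
```

```bash
python3 wv.py w10
python3 - <<'E'
import cv2
a=cv2.imread('pics/w10.png')[15:255,150:370]; cv2.imwrite('pics/w10c.png',cv2.resize(a,None,fx=2.4,fy=2.4,interpolation=cv2.INTER_CUBIC))
E
```

```text
{'time_s': 17.05, 'position': [0.4996, 0.2164, 0.1498], 'tcp_rot': [[-0.0313, 0.9993, 0.019], [0.9995, 0.0313, 0.0014], [0.0008, 0.019, -0.9998]], 'force': [10.3526, -2.5413, 3.4279], 'opening': 0.1339}
```

View pics/w10c.png

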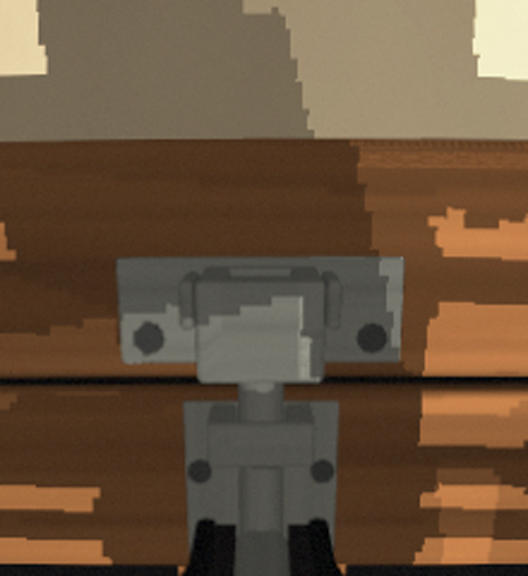

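{"op": "play_rows", "data": {"series": [{"tx": 0.0025,"ty": 0,"tz": 0,"turn": 0},{"tx": 0.0025,"ty": 0,"tz": 0,"turn": 0},{"tx": 0,"ty": 0,"tz": 0,"turn": 0},{"tx": 0,"ty": 0,"tz": 0,"turn": 0}]}}

```text
time_s: 17.5
position: [0.5002, 0.2165, 0.1495]
tcp_rot: [[-0.031, 0.999, 0.011], [1.0, 0.031, 0.001], [0.0, 0.011, -1.0]]
force: [4.1, -2.0, 7.5]
opening: 0.135
```

Still lightly held against the stop; release here.

{"op": "play_rows", "data": {"series": [{"tx": 0.0005,"ty": 0,"tz": 0.002,"turn": 0},{"tx": 0,"ty": 0,"tz": 0.001,"turn": 0},{"tx": 0,"ty": 0,"tz": 0,"turn": 0},{"tx": 0,"ty": 0,"tz": 0,"turn": 0},{"tx": 0,"ty": 0,"tz": 0,"turn": 0},{"tx": 0,"ty": 0,"tz": 0,"turn": 0},{"tx": 0,"ty": 0,"tz": 0,"turn": 0}], "gripper": 0.6}}

```text
time_s: 18.2
position: [0.496, 0.2165, 0.1497]
tcp_rot: [[-0.03, 1.0, -0.0], [1.0, 0.03, -0.0], [-0.0, -0.0, -1.0]]
force: [-0.5, -0.3, -0.3]
opening: 0.584
```

{"op": "play_rows", "data": {"series": [{"tx": 0,"ty": 0,"tz": 0.02,"turn": 0},{"tx": 0,"ty": 0,"tz": 0.03,"turn": 0},{"tx": 0,"ty": 0,"tz": 0.03,"turn": 0},{"tx": 0,"ty": 0,"tz": 0.03,"turn": 0},{"tx": 0,"ty": 0,"tz": 0,"turn": 0},{"tx": 0,"ty": 0,"tz": 0,"turn": 0}]}}

```text
time_s: 18.8
position: [0.4961, 0.2165, 0.2381]
tcp_rot: [[-0.03, 1.0, 0.001], [1.0, 0.03, 0.0], [0.0, 0.001, -1.0]]
force: [0.0, 0.4, -0.2]
opening: 0.601
```

```bash
python3 wv.py w11
python3 - <<'E'
import cv2
a=cv2.imread('pics/w11.png')[15:255,150:370]; cv2.imwrite('pics/w11c.png',cv2.resize(a,None,fx=2.4,fy=2.4,interpolation=cv2.INTER_CUBIC))
from h import *
p=vision.capture('scene'); a=p['pixels'][130:310,140:340]; cv2.imwrite('pics/s11.png',cv2.resize(a,(660,594),interpolation=cv2.INTER_CUBIC))
E
```

```text
{'time_s': 18.8, 'position': [0.4961, 0.2165, 0.2381], 'tcp_rot': [[-0.0305, 0.9995, 0.0008], [0.9995, 0.0305, 0.0002], [0.0002, 0.0008, -1.0]], 'force': [0.0077, 0.4059, -0.1743], 'opening': 0.6005}
```

View pics/w11c.png

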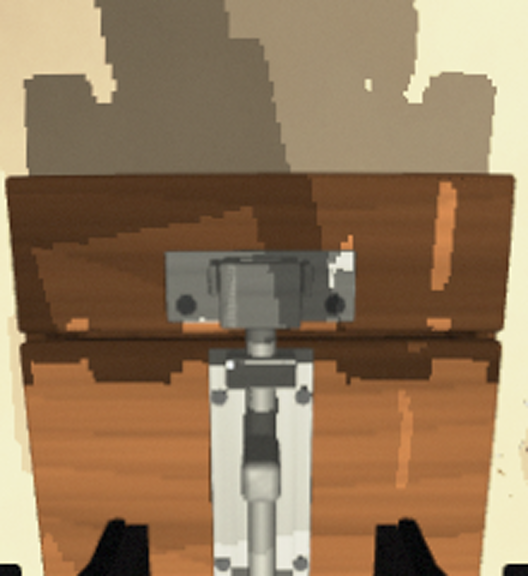

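View pics/s11.png

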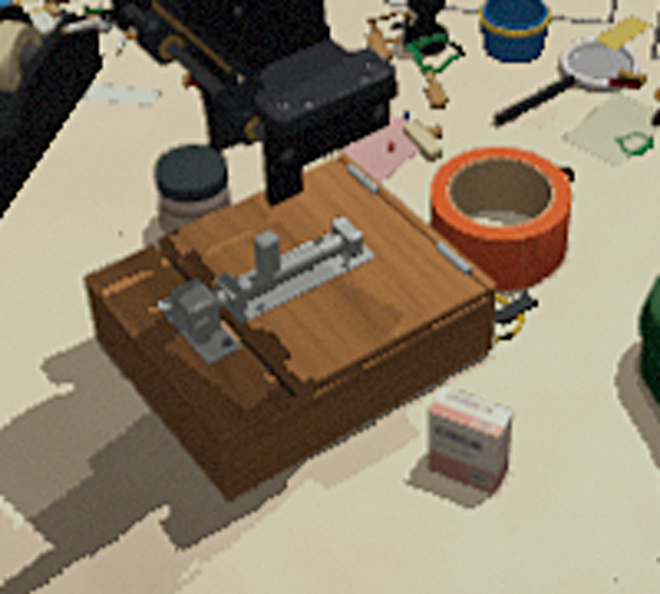

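Run:
```python
from fit import *
p=np.load('w11.npy',allow_pickle=True).item(); q=np.load('q.npy'); q[0]-=.0016; th=.015
g=lambda X:((proj(p,W(q,X)-[0,0,.002])[0]-[150,15])*2.4).round(0)
print('plate ctr',g([-.068,0,.068]),'deck edge',g([-.052,0,.066]))
for d in (.107,.109,.111):
  print(d,[g(lidp(d+e,0,h,th)) for e,h in ((.007,.043),(-.007,.043),(.007,.013))])
im=p['pixels'][140:260,220:300]; cv2.imwrite('pics/w11k.png',cv2.resize(im,None,fx=5,fy=5,interpolation=cv2.INTER_CUBIC))
k=lambda X:((proj(p,W(q,X)-[0,0,.002])[0]-[220,140])*5).round(0)
for d in (.107,.109,.111):
  print(d,[k(lidp(d+e,0,h,th)) for e,h in ((.007,.043),(-.007,.043),(.007,.014))])
```

```text
plate ctr [261. 287.] deck edge [261. 333.]
0.107 [array([261., 473.]), array([261., 515.]), array([261., 441.])]
0.109 [array([261., 467.]), array([261., 509.]), array([261., 436.])]
0.111 [array([261., 461.]), array([261., 503.]), array([261., 430.])]
0.107 [array([194., 360.]), array([195., 448.]), array([194., 296.])]
0.109 [array([194., 348.]), array([195., 435.]), array([194., 284.])]
0.111 [array([194., 335.]), array([194., 423.]), array([194., 273.])]
```

View pics/w11k.png

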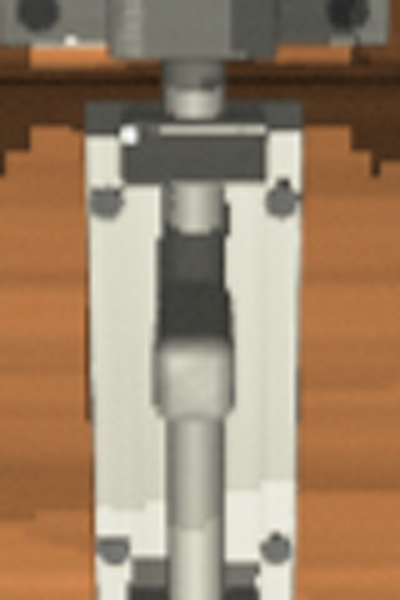

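```bash
python3 -c "
from rig import bot
print(bot.read_state()['time_s'],bot.hand_in())"
```

```text
the job is handed in; nothing more can be done
18.9 None
```

The lid is shut and the bolt is home in the keeper, holding the lid by itself. I handed the job in at 18.9 s with the gripper open and clear of the box.

- **Closing the lid:** I pressed it down with the closed fingers near lid_press, then pinched the bolt's knob. I felt for the flat stop, which gave about 20 N down, and eased back about 1.5 mm.
- **Entering the keeper:** Wrist pictures put the opening low, at about 8–12 mm above the deck. The bolt went in at the first try with only about 2 N of drag and never butted against the keeper.
- **Driving it home:** I pushed until the bolt stopped firmly. The knob moved about 25 mm, and pushing to 10 N gained only about 1 mm more, with the tool tilting slightly. I then eased off to about 4 N and let go.

**Last checks:** After release the lid stays down with the bolt in the staple. The knob's top face appears where a knob 111 mm from the hinge should be (fully home), to within about 1 mm. The jar, carton and tape roll look unmoved in the scene picture.

**Disagreement:** The wrist camera placed the box about 3.5 mm nearer the robot than the other two cameras did, and possibly 3 mm lower. I used a middle value in plan for the grasp, and force decided the rest.

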